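# Cull the chipped collar, turn the shaft flat to the mark, hold a collar on it

### The arm

A 6-joint arm with a two-finger parallel gripper is mounted at the origin on the work surface. World frame = base frame: x ahead of the robot, y to its left, z up, the work surface at z = 0. Lengths are in m, angles in rad, forces in N, time in s.
With the tool pointing down it reaches from about 0.325 to 0.75 m from the base axis. Payload 7.6 kg.
Tool frame: the origin (TCP) lies at the very end of the fingers, on their centre line; the grasp point (between the pads) lies 19 mm behind it; z points along the fingers, y is the line along which they close (so a half turn about z gives the same grasp; the last joint's range is limited). The gripper opens to 85 mm and grips with 20 to 120 N. Pads are 22 mm wide; open, the fingers measure 114 mm over their backs; the gripper's body (76 mm by 85 mm) begins 54 mm behind the grasp point. The pads swing forward as they close: fully open they stand 13 mm farther back than shut.
Start: joints at [-1.255, 0.052, 1.401, -0, 1.689, -0.07], TCP at [0.198, -0.486, 0.231] pointing down, gripper open.
Joint ranges: [-2.9, 2.9], [-0.91, 2.17], [0.12, 2.37], [-1.06, 4.2], [0.26, 2.73], [-2.93, 2.93]. Speed limits (rad/s): [2.57, 2.57, 3.01, 3.14, 3.14, 3.14].

### API

Orientations are given as a unit quaternion [x, y, z, w].
In Python, from workcell import env gives the robot as it stands.
- The arm moves only by the tool move_arm, never from a script. Its argument "plan" is a list of rows, each an object of numbers: "tx", "ty", "tz": the shift along the world's x, y, z in m; "wx", "wy", "wz": the turn, a rotation vector about the world's x, y, z in rad; "jaw": the closure, from 0 (fully open) to 1 (shut). A call has exactly 8 rows; each row shifts and turns the commanded pose from where the row before left it; what a row does not reach is not made up. A row lasts 1/12 s, in which the tool goes at most 41.7 mm and 7.16 degrees, less where a joint would pass 70% of its speed; a pose out of reach is approached as far as the arm can. A call is refused whole if a number of a shift passes 0.0417 or a number of a turn 0.125, either way. A call with a gripper value outside its range is refused whole. The fingers move at their own pace and stop on an object; "squeeze" is the grip in N (left out, the last holds). Time passes only in rows, so rows that do not move let the fingers close, or fill a call up. It gives the time, the measured TCP pose, the force, the opening and the grip force at its end, in the units of the state.
- env.get_obs(): the state, without advancing time (a new reading comes with each control period).
- env.read_camera(name): name is "scene" or "top"; returns a dict with "color" (480x640x3 uint8, red, green, blue), "range_z" (480x640 float32, m along the optical axis (not along the pixel's ray), 0 where there is no reading), "camera_matrix" (3x3 intrinsics, pixels), "rvec" (rotation vector, rad) and "tvec" (3), from world to camera coordinates, as OpenCV has them. Camera axes: x right, y down, z forward; pixel columns grow to the right and rows downward; lengths in m; the calibration is good to about 2 mm. A picture is of the moment at which its call begins.
- env.finish_job(): hands the job in; it is judged then, once.
The state is a dict: "time_s": time; "joint_positions": joint angles; "joint_velocities": joint speeds; "joint_torque": joint torques, N m; "ee_pos": TCP position; "ee_rot": TCP orientation; "ft_force": force on the tool from outside, world axes, zero at the start; "wrist_torque": the same for the moment, N m; "width": finger opening in m; "grip_force": force on a finger pad.
Only numpy, scipy, OpenCV 4.12 (cv2) and the standard library are available. Lean on these libraries where they do the work, as an engineer would, in place of code of your own. Each camera call takes 0.05 s, during which the arm holds its last target. There are 200 camera calls.

### The job

Sort out the chipped collar from the three on the green mat and put it in the yellow reject tray. Then pinch the mixer's shaft with the fingers on its brass set-screw flat and turn it until the flat faces the red mark on the housing. Finally fit a sound collar over the shaft with its blue set-screw on the flat, press it down until the orange spring plate is against its stop, and finish while still gripping the collar and holding it down there; leave the other sound collar on the mat and the jar, vial and meter alone.

Things in the scene. Friction and masses are not known exactly. Their poses are not given: they have to be found in the camera images.
- mixer: White bench sample mixer, fixed, 150 x 130 mm, 70 mm high; origin at the centre of its underside, z up. A vertical steel shaft rises on its z axis. The red index mark is a 34 mm bar on the housing top that runs out from near the shaft along the mixer's +x.
- shaft_end (a point): Centre of the shaft's top end, 130 mm above the mixer's underside (axes parallel to the mixer's). The shaft is 22 mm in diameter with one set-screw flat down its whole visible length, so it is a D, 17.5 mm across from the flat to the round back; its top edge is chamfered 2.5 mm. It stands 30 mm above the unpressed spring plate.
- shaft (a joint): Turn of the shaft about the mixer's z axis, rad, anticlockwise from above; 0 = flat facing the red mark (mixer +x), +1.57 = flat facing the mixer's +y. The shaft turns with light friction (about 0.03 N m) and stays where it is left. It starts somewhere from 0.4 to 1.5.
- flat (a point): The brass-coloured flat of the shaft: origin on the flat face, 6.5 mm from the shaft's axis and 17 mm below the shaft's end; its x axis is the outward normal of the flat, z up. 16.6 mm wide. It turns with the shaft.
- plate (a joint): Orange spring plate, a ring of 34 mm outside diameter round the shaft, its top 100 mm above the mixer's underside when free. Value = how far it is pressed down, m: 0 free, 0.010 at its stop. The spring pushes up with 2.4 N at the start and 5.4 N at the stop; let go, it comes back up.
- mat: Green mat, fixed, 130 (x) x 310 (y) mm, 4 mm thick; origin at the centre of its underside. The three collars lie flat on it in a row along its y axis, about 95 mm apart, in any order.
- collar_a: Sound aluminium collar lying flat: ring of 42 mm outside diameter, 22 mm high, bore 25 mm, 40 to 85 g. Origin: centre of its underside; z up along the bore. A blue-headed set-screw (head 14 mm diameter) sticks out along its +x at half height; its 4 mm wide tip stands into the bore to 8 mm from the axis, so it only goes over the shaft with the screw over the flat. Grip it across its y.
- collar_a_screw (a point): Outer end of collar_a's blue screw head: 36 mm from the collar's axis along its +x, 11 mm above its underside.
- collar_b: Second sound collar, the same as collar_a in every way; either may be fitted.
- collar_b_screw (a point): Outer end of collar_b's blue screw head, as for collar_a.
- collar_chipped: The chipped collar: same as the others, but a piece of the ring is missing on the side away from its screw (a gap of about 125 degrees centred on its -x, so it looks like a C from above). Origin at the centre of the whole ring's underside; grip it across its y.
- reject_tray: Yellow open tray, fixed, 150 x 150 mm, 30 mm high, walls and floor 4 mm; origin at the centre of its underside.
- jar: Bystander: red-brown sample jar with yellow lid, 68 mm diameter, 105 mm high, standing; origin at the centre of its underside.
- vial: Bystander: white sample tube with white cap, 32 mm diameter, 85 mm high, standing; origin at the centre of its underside.
- meter: Bystander: cream hand-held meter lying flat, 70 x 160 x 28 mm; origin at the centre of its underside.
Not all that is in view belongs to the job. What is shaped like the collar_a but pink or purple is not meant.

How it is judged:
On the way, in this order (a step that is already met when the one before it is completed fails the run):
1. the chipped collar lies in the reject tray, let go (x of collar_chipped in the frame of reject_tray between -0.06 and 0.06 m and y of collar_chipped in the frame of reject_tray between -0.06 and 0.06 m and z of collar_chipped in the frame of reject_tray below 0.028 m and not (contact force between collar_chipped and the fingers above 0.3 N) and linear speed of collar_chipped below 0.03 m/s), for 0.2 s.
2. the fingers pinch the shaft on its flat, and the flat faces the red mark (within 0.2 rad) (contact force between the fingers and flat above 3 N and contact force between the fingers and shaft_d above 3 N and value of joint shaft between -0.2 and 0.2 rad), for 0.2 s.
At the end, for the whole second after the job is handed in: A sound collar on the shaft (within 5 mm, upright, screw end within 12 mm of the flat's middle line), gripped (over 3 N), still, plate pressed at least 7.5 mm; flat within 0.3 rad of the mark; chipped collar in the reject tray, other sound collar on the mat (((horizontal distance between collar_a and shaft_end below 0.005 m and z of collar_a in the frame of shaft_end below -0.034 m and angle between collar_a's own z axis and vertical below 0.12 rad and x of collar_a_screw in the frame of flat above 0.02 m and y of collar_a_screw in the frame of flat between -0.012 and 0.012 m and contact force between collar_a and the fingers above 3 N and linear speed of collar_a below 0.02 m/s and x of collar_b in the frame of mat between -0.075 and 0.075 m and y of collar_b in the frame of mat between -0.165 and 0.165 m and height (world z) of collar_b below 0.012 m) or (horizontal distance between collar_b and shaft_end below 0.005 m and z of collar_b in the frame of shaft_end below -0.034 m and angle between collar_b's own z axis and vertical below 0.12 rad and x of collar_b_screw in the frame of flat above 0.02 m and y of collar_b_screw in the frame of flat between -0.012 and 0.012 m and contact force between collar_b and the fingers above 3 N and linear speed of collar_b below 0.02 m/s and x of collar_a in the frame of mat between -0.075 and 0.075 m and y of collar_a in the frame of mat between -0.165 and 0.165 m and height (world z) of collar_a below 0.012 m)) and value of joint plate above 0.0075 m and value of joint shaft between -0.3 and 0.3 rad and x of collar_chipped in the frame of reject_tray between -0.06 and 0.06 m and y of collar_chipped in the frame of reject_tray between -0.06 and 0.06 m and z of collar_chipped in the frame of reject_tray below 0.028 m); the arm keeps its last pose, push and grip.
It fails at once if the jar is pushed or knocked over (moved more than 25 mm or tilted) (distance of jar from where it was at the start of the episode above 0.025 m or angle between jar's own z axis and vertical above 0.3 rad).
It fails at once if the vial is pushed or knocked over (moved more than 25 mm or tilted) (distance of vial from where it was at the start of the episode above 0.025 m or angle between vial's own z axis and vertical above 0.3 rad).
It fails at once if the meter is pushed or knocked over (moved more than 25 mm or tilted) (distance of meter from where it was at the start of the episode above 0.025 m or angle between meter's own z axis and vertical above 0.3 rad).
It also fails if it takes over 72 s, if anything falls off the work surface, if the arm or the gripper's body presses on something with over 40 N, if the wrist force passes 120 N, or if a joint passes its speed limit or range.

## Working session

There is one attempt and no reset: what is moved stays moved. The work goes in short steps, Python scripts to look and compute and a tool call to move; the robot and the scene stay as the last step left them, time stands still between calls to the robot, and variables do not carry over. Pictures are saved under pics/ and viewed, at most 10 in all, crops included, and the job is handed in when it is done.

Besides the shell and the picture viewer there is one more tool, called as name(argument=value, ...), one argument or row to a line, values as JSON. move_arm: Moves the arm, as the interface text tells. Its arguments: {"type":"object","properties":{"plan":{"type":"array","items":{"type":"object","properties":{"tx":{"type":"number"},"ty":{"type":"number"},"tz":{"type":"number"},"wx":{"type":"number"},"wy":{"type":"number"},"wz":{"type":"number"},"jaw":{"type":"number"}}}},"squeeze":{"type":"number"}},"required":["plan"]}

```bash
mkdir -p pics; ls; cat > h.py <<'E'
import numpy as np, cv2
from workcell import env
def cam(n):
    c=env.read_camera(n); c['R']=cv2.Rodrigues(np.array(c['rvec'],float))[0]; c['t']=np.array(c['tvec'],float).ravel(); c['K']=np.array(c['camera_matrix'],float); return c
def ray(c,u,v):
    d=c['R'].T@np.linalg.inv(c['K'])@np.array([u,v,1.]); o=-c['R'].T@c['t']; return o,d
def onz(c,u,v,z):
    o,d=ray(c,u,v); return o+d*(z-o[2])/d[2]
def cloud(c):
    v,u=np.mgrid[0:480,0:640]; z=c['range_z']; p=np.stack([u,v,np.ones_like(u)],-1)@np.linalg.inv(c['K']).T*z[...,None]
    return (p-c['t'])@c['R']
def save(c,n,crop=None,s=1):
    im=cv2.cvtColor(c['color'],cv2.COLOR_RGB2BGR)
    if crop: u0,v0,u1,v1=crop; im=im[v0:v1,u0:u1]
    cv2.imwrite('pics/'+n,cv2.resize(im,None,fx=s,fy=s,interpolation=cv2.INTER_CUBIC))
E
python3 - <<'E'
from h import *
for n in('scene','top'):
    c=cam(n); save(c,n+'0.png'); print(n,-c['R'].T@c['t'],c['R'][2],c['K'][0,0])
o=env.get_obs(); print(o)
E
```

```text
pics
scene [ 0.79657429 -0.36866345  0.87631276] [-0.27720087  0.44758722 -0.85019137] 459.78294498642435
top [0.45794244 0.03709587 1.11122263] [ 0.06409631 -0.00845537 -0.9979079 ] 488.8036636602356
{'time_s': 0.1, 'joint_positions': array([-1.25529451e+00,  5.27741185e-02,  1.40159721e+00,  2.39145876e-05,
        1.68861455e+00, -7.03057656e-02]), 'joint_velocities': array([ 1.56562129e-03,  5.83864087e-05, -1.15238564e-03, -1.10322027e-03,
        3.48648168e-04,  1.49241898e-03]), 'joint_torque': array([ 1.02164409e-03, -3.82582533e+01, -3.60985780e+01, -1.23775311e-05,
        4.74876375e-03, -9.10088538e-07]), 'ee_pos': array([ 0.19750409, -0.48614861,  0.23056959]), 'ee_rot': array([ 9.81451183e-01,  1.91710956e-01, -7.34035095e-05, -6.92837893e-04]), 'ft_force': array([0.93315583, 0.27072128, 0.8178543 ]), 'wrist_torque': array([0.01240287, 0.06466437, 0.04200144]), 'grip_force': 0.0, 'width': 0.08533204452145189}
```

View pics/scene0.png

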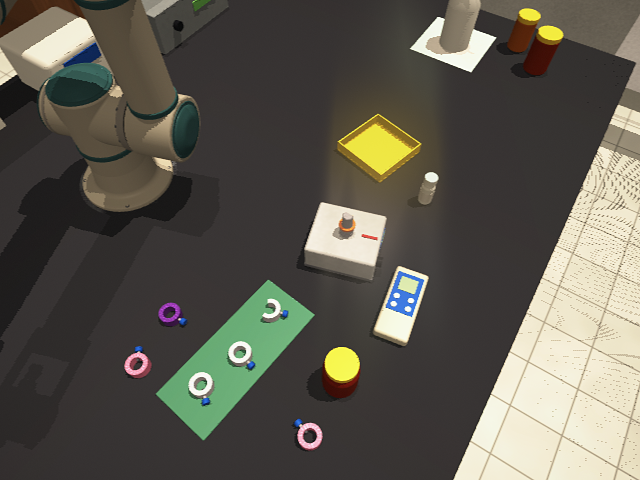

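View pics/top0.png

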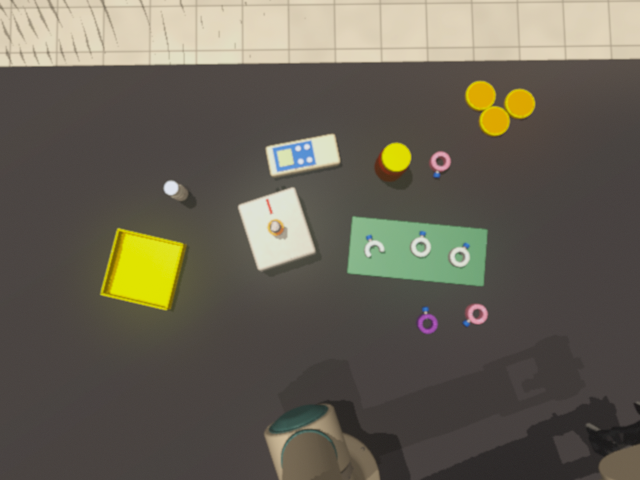

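The scene picture shows three white collars on the green mat: a C-shaped one at (272,311), and whole rings at (240,353) and (201,385). In the top view these are (374,248), (421,247) and (460,257). Decoys are purple at (170,314), and pink at (137,364) and (309,436). The mixer is at top (276,229), the tray at (144,270), the vial at (175,190), the meter at (303,156) and the jar at (396,158).

Could be mistaken for the chipped collar: the two sound rings and the three pink/purple rings. I choose the C at scene (272,311), top (374,248).

```bash
cat >> h.py <<'E'
def tri(c1,p1,c2,p2):
    P=[c['K']@np.c_[c['R'],c['t']] for c in(c1,c2)]
    X=cv2.triangulatePoints(P[0],P[1],np.array(p1,float).reshape(2,1),np.array(p2,float).reshape(2,1)).ravel(); return X[:3]/X[3]
def blobs(m,amin=8,close=0):
    n,l,s,ce=cv2.connectedComponentsWithStats(m.astype(np.uint8),connectivity=8)
    return [(ce[i],s[i,4],l==i) for i in range(1,n) if s[i,4]>=amin]
def hsv(c): return cv2.cvtColor(c['color'],cv2.COLOR_RGB2HSV).astype(int)
E
python3 - <<'E'
from h import *
S=cam('scene');T=cam('top')
np.set_printoptions(precision=4,suppress=True)
for n,c in(('S',S),('T',T)):
    P=cloud(c);h=hsv(c);H,s,v=h[...,0],h[...,1],h[...,2]
    on=(P[...,0]>.15)&(P[...,0]<.8)&(abs(P[...,1])<.55)&(c['range_z']>0)
    ms={'blue':(abs(H-112)<12)&(s>120)&(v>70),'white':(s<70)&(v>130),'green':(abs(H-70)<20)&(s>80)&(v>60),'yel':(abs(H-29)<6)&(s>150)&(v>120),'red':((H<6)|(H>174))&(s>150)&(v>120),'orange':(abs(H-12)<7)&(s>120)&(v>100)}
    for k,m in ms.items():
        for ce,a,mm in blobs(m&on,6):
            q=P[mm]; print(n,k,ce.round(1),a,'med',np.median(q,0),'zmax',q[:,2].max().round(4),'xy',q[:,:2].min(0),q[:,:2].max(0))
save(T,'matcrop.png',(225,175,495,290),2.9); save(S,'mixcrop.png',(290,190,400,285),6)
E
```

```text
S blue [404.2 295.2] 652 med [0.7227 0.0635 0.0289] zmax 0.0332 xy [0.6862 0.0229] [0.7538 0.1206]
S blue [284.6 313.2] 31 med [ 0.5373 -0.0956  0.02  ] zmax 0.0255 xy [ 0.5319 -0.1009] [ 0.5422 -0.0874]
S blue [182.6 321. ] 42 med [ 0.3754 -0.2178  0.0159] zmax 0.02 xy [ 0.369  -0.2239] [ 0.3781 -0.2081]
S blue [138.5 348.4] 41 med [ 0.3411 -0.3062  0.0162] zmax 0.0211 xy [ 0.3354 -0.3138] [ 0.3471 -0.299 ]
S blue [250.8 364.8] 44 med [ 0.5441 -0.2157  0.0199] zmax 0.0242 xy [ 0.5372 -0.222 ] [ 0.5479 -0.2057]
S blue [205.3 401. ] 44 med [ 0.5152 -0.3127  0.0202] zmax 0.0249 xy [ 0.5091 -0.3201] [ 0.5206 -0.306 ]
S blue [297.6 422.3] 46 med [ 0.6757 -0.2527  0.0169] zmax 0.0208 xy [ 0.6704 -0.2591] [ 0.6803 -0.2434]
S white [180.6  96.6] 7 med [0.1834 0.0847 0.27  ] zmax 0.2711 xy [0.1807 0.0815] [0.1855 0.0914]
S white [430.7 181. ] 189 med [0.6446 0.3262 0.0835] zmax 0.0885 xy [0.6232 0.3144] [0.6576 0.4222]
S white [426.6 201.3] 13 med [0.6535 0.323  0.0098] zmax 0.0266 xy [0.6413 0.3137] [0.6575 0.3265]
S white [346.  234.3] 3351 med [0.5612 0.101  0.0701] zmax 0.1339 xy [0.4551
[... 6226 characters left out ...]
24.4] 7 med [0.196  0.0746 0.2503] zmax 0.2536 xy [0.195  0.0726] [0.1971 0.0779]
T yel [493.3 128.8] 155 med [ 0.7759 -0.3844  0.0131] zmax 0.0198 xy [ 0.7635 -0.4289] [ 0.7993 -0.3565]
T yel [395.9 156.9] 684 med [ 0.6946 -0.1453  0.1047] zmax 0.1099 xy [ 0.6651 -0.1968] [ 0.7528 -0.116 ]
T yel [142.6 269.1] 4922 med [0.4694 0.4147 0.0048] zmax 0.0357 xy [0.3769 0.3174] [0.5639 0.5123]
T orange [382.2 164.3] 85 med [ 0.6831 -0.1188  0.0774] zmax 0.0912 xy [ 0.6657 -0.1351] [ 0.735  -0.1122]
T orange [395. 172.] 7 med [ 0.6655 -0.1446  0.0903] zmax 0.0955 xy [ 0.6645 -0.1525] [ 0.6674 -0.1395]
T orange [279.4 231.2] 31 med [0.5417 0.099  0.1002] zmax 0.106 xy [0.5349 0.0929] [0.5544 0.1094]
```

View pics/matcrop.png

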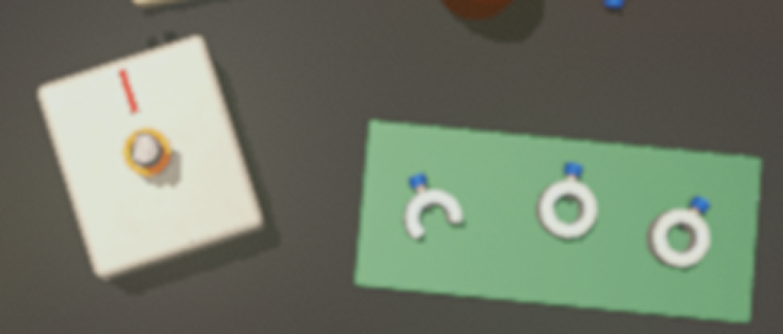

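View pics/mixcrop.png

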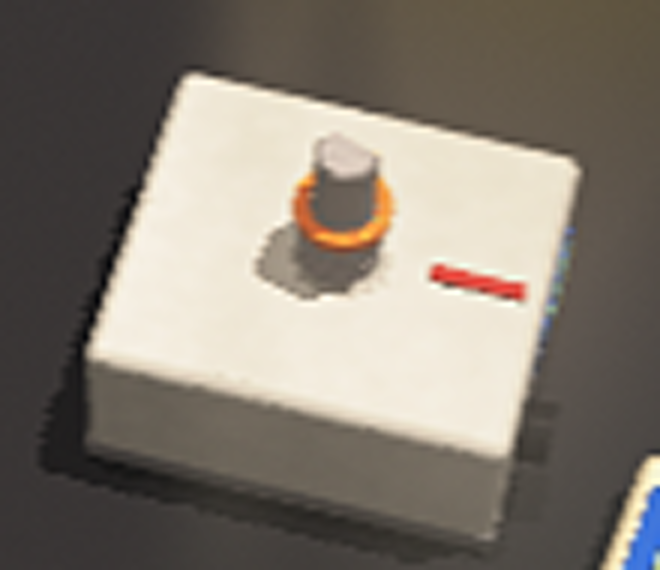

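The crops confirm the choice: the C at top (374,248) has its gap facing away from its screw at (368,237), and the other two are closed rings. In the mixer crop, the shaft's brass face is turned away from the camera, with the D's straight edge at the upper right. The red bar runs along the mixer's +x. Next I measure the poses.

```bash
cat > m.py <<'E'
from h import *
np.set_printoptions(precision=4,suppress=True)
S=cam('scene');T=cam('top'); deg=np.degrees
def circ(p):
    A=np.c_[2*p,np.ones(len(p))]; s=np.linalg.lstsq(A,(p**2).sum(1),rcond=None)[0]; return s[:2],np.sqrt(s[2]+s[:2]@s[:2])
guess={'C':(.515,-.098),'N1':(.510,-.208),'N2':(.486,-.295)}
R={}
for n,c in(('S',S),('T',T)):
    P=cloud(c);h=hsv(c);H,s,v=h[...,0],h[...,1],h[...,2]
    blue=(abs(H-112)<12)&(s>120)&(v>70)
    g=np.stack(np.meshgrid(np.arange(640),np.arange(480)),-1)
    for k,q in guess.items():
        near=np.hypot(P[...,0]-q[0],P[...,1]-q[1])<.05
        b=[x for x in blobs(near&blue,6)][0][0]; R[n,k,'b']=b
        top=near&(P[...,2]>.0215)&(s<90)&(v>110)&~blue
        pts=g[top].astype(float); w=np.array([onz(c,*p,.026)[:2] for p in pts])
        cen,r=circ(w); 
        for _ in range(3):
            d=np.linalg.norm(w-cen,axis=1); ok=(d>.010)&(d<.023); cen,r=circ(w[ok])
        R[n,k,'c']=cen; sc=onz(c,*b,.015)[:2]
        print(n,k,'cen',cen,'r',r.round(4),'n',len(w),'screw',sc,'ang',np.arctan2(*(sc-cen)[::-1]).round(3),'d',np.linalg.norm(sc-cen).round(4))
        if k!='C': # bore blob
            m=near&~top&~blue; 
    red=((H<8)|(H>172))&(s>130)&(v>100)&(P[...,2]>.06)&(P[...,2]<.08)&(abs(P[...,0]-.6)<.04)&(abs(P[...,1]-.125)<.04)
    pts=g[red].astype(float); w=np.array([onz(c,*p,.0705)[:2] for p in pts]); vx,vy,x0,y0=cv2.fitLine(w.astype(np.float32),cv2.DIST_L2,0,.01,.01).ravel(); print(n,'red',len(w),x0,y0,'ang',np.arctan2(vy,vx)); R[n,'red']=pts.mean(0)
    top=(abs(P[...,2]-.07)<.006)&(s<70)&(v>110)&(np.hypot(P[...,0]-.55,P[...,1]-.107)<.12)
    top=cv2.morphologyEx(top.astype(np.uint8),cv2.MORPH_CLOSE,np.ones((15,15))); ct=max(cv2.findContours(top,0,1)[0],key=cv2.contourArea)[:,0].astype(float)
    w=np.array([onz(c,*p,.07)[:2] for p in ct]); print(n,'housing rect',cv2.minAreaRect((w*1000).astype(np.float32)))
    sh=(P[...,2]>.122)&(P[...,2]<.14)&(np.hypot(P[...,0]-.551,P[...,1]-.107)<.025)&(s<90)&(v>120)
    pts=g[sh].astype(float); w=np.array([onz(c,*p,.13)[:2] for p in pts]); C=np.cov(w.T); l,V=np.linalg.eigh(C)
    print(n,'shafttop',len(w),w.mean(0),'sd',np.sqrt(l),'minor axis ang',np.arctan2(V[1,0],V[0,0])%np.pi)
    ora=(abs(H-14)<10)&(s>100)&(v>80)&(abs(P[...,2]-.1)<.006)&(np.hypot(P[...,0]-.551,P[...,1]-.107)<.025)
    w=np.array([onz(c,*p,.1)[:2] for p in g[ora].astype(float)]); print(n,'plate',circ(w),len(w))
    ye=(abs(H-29)<6)&(s>150)&(v>100)&(P[...,0]<.6)&(P[...,1]>.3); ye=max(blobs(ye),key=lambda x:x[1])[2]
    hi=ye&(P[...,2]>.022); w=P[hi][:,:2]; print(n,'tray rim',cv2.minAreaRect((w*1000).astype(np.float32)))
for k in guess: print(k,'screw tri',tri(S,R['S',k,'b'],T,R['T',k,'b']))
print('red tri',tri(S,R['S','red'],T,R['T','red']))
E
python3 m.py
```

```text
S C cen [ 0.507  -0.1051] r 0.0172 n 155 screw [ 0.5356 -0.0937] ang 0.379 d 0.0308
S N1 cen [ 0.5121 -0.2087] r 0.0174 n 271 screw [ 0.5426 -0.2147] ang -0.193 d 0.0312
S N2 cen [ 0.4885 -0.2946] r 0.0174 n 301 screw [ 0.5138 -0.3125] ang -0.617 d 0.031
S red 39 0.6017026 0.12538019 ang 0.3033737
S housing rect ((555.2545776367188, 106.34688568115234), (148.34152221679688, 131.54721069335938), 17.302791595458984)
S shafttop 63 [0.5539 0.1072] sd [0.0042 0.006 ] minor axis ang 1.6046055541911877
S plate (array([0.5546, 0.1082]), np.float64(0.014239959737971474)) 89
S tray rim ((471.6380920410156, 410.08074951171875), (150.76980590820312, 152.95538330078125), 76.17208862304688)
T C cen [ 0.5049 -0.1053] r 0.017 n 125 screw [ 0.5349 -0.0951] ang 0.331 d 0.0317
T N1 cen [ 0.5094 -0.2094] r 0.0175 n 197 screw [ 0.5416 -0.2158] ang -0.195 d 0.0328
T N2 cen [ 0.486  -0.2953] r 0.0175 n 201 screw [ 0.5134 -0.3135] ang -0.589 d 0.0329
T red 12 0.5979046 0.12344734 ang 0.3149762
T housing rect ((550.8823852539062, 108.12110900878906), (148.9891815185547, 129.19146728515625), 17.18224334716797)
T shafttop 77 [0.5509 0.1067] sd [0.0044 0.0058] minor axis ang 1.6691936256376516
T plate (array([0.5516, 0.1085]), np.float64(0.014385144338663645)) 89
T tray rim ((469.8127136230469, 408.1597595214844), (152.72447204589844, 149.87216186523438), 76.04867553710938)
C screw tri [ 0.5353 -0.0945  0.016 ]
N1 screw tri [ 0.5421 -0.2152  0.0153]
N2 screw tri [ 0.5137 -0.3129  0.0159]
red tri [0.5997 0.1247 0.0692]
```

move_arm(
  plan=[
    {"tx": 0.0237,"ty": 0.0293,"jaw": 0.25},
    {"tx": 0.0237,"ty": 0.0293,"jaw": 0.25},
    {"tx": 0.0237,"ty": 0.0293,"jaw": 0.25},
    {"tx": 0.0237,"ty": 0.0293,"jaw": 0.25},
    {"tx": 0.0237,"ty": 0.0293,"jaw": 0.25},
    {"tx": 0.0237,"ty": 0.0293,"jaw": 0.25},
    {"tx": 0.0237,"ty": 0.0293,"jaw": 0.25},
    {"tx": 0.0237,"ty": 0.0293,"jaw": 0.25},
  ],
  squeeze=40,
)

```text
invalid input
```

move_arm(
  plan=[
    {"tx": 0.0237,"ty": 0.0293,"jaw": 0.25},
    {"tx": 0.0237,"ty": 0.0293,"jaw": 0.25},
    {"tx": 0.0237,"ty": 0.0293,"jaw": 0.25},
    {"tx": 0.0237,"ty": 0.0293,"jaw": 0.25},
    {"tx": 0.0237,"ty": 0.0293,"wz": -0.025,"jaw": 0.25},
    {"tz": -0.03,"jaw": 0.25},
    {"tz": -0.03,"jaw": 0.25},
    {"tz": -0.03,"jaw": 0.25},
  ],
)

```text
invalid input
```

```bash
cat > st.py <<'E'
from h import *
from scipy.spatial.transform import Rotation as Ro
np.set_printoptions(precision=4,suppress=True)
o=env.get_obs(); M=Ro.from_quat(o['ee_rot']).as_matrix()
print(o['time_s'],o['ee_pos'],'phi',np.arctan2(M[1,1],M[0,1]),'zax',M[:,2],'w',o['width'],o['grip_force'],'F',o['ft_force'],o['wrist_torque'],'j',o['joint_positions'])
E
python3 st.py
```

```text
0.3 [ 0.1976 -0.4863  0.231 ] phi -1.185005883340824 zax [-0.0001  0.0005 -1.    ] w 0.08526285717920412 0.0 F [ 0.4292 -0.2991  0.0656] [-0.0243 -0.041   0.0007] j [-1.2553  0.0525  1.401   0.      1.6886 -0.0703]
```

move_arm(
  plan=[
    {"tx": 0.0237,"ty": 0.0293,"tz": 0,"wx": 0,"wy": 0,"wz": 0,"jaw": 0.25},
    {"tx": 0.0237,"ty": 0.0293,"tz": 0,"wx": 0,"wy": 0,"wz": 0,"jaw": 0.25},
    {"tx": 0.0237,"ty": 0.0293,"tz": 0,"wx": 0,"wy": 0,"wz": 0,"jaw": 0.25},
    {"tx": 0.0237,"ty": 0.0293,"tz": 0,"wx": 0,"wy": 0,"wz": 0,"jaw": 0.25},
    {"tx": 0.0237,"ty": 0.0293,"tz": 0,"wx": 0,"wy": 0,"wz": 0,"jaw": 0.25},
    {"tx": 0.0237,"ty": 0.0293,"tz": 0,"wx": 0,"wy": 0,"wz": 0,"jaw": 0.25},
    {"tx": 0.0237,"ty": 0.0293,"tz": 0,"wx": 0,"wy": 0,"wz": 0,"jaw": 0.25},
    {"tx": 0.0237,"ty": 0.0293,"tz": 0,"wx": 0,"wy": 0,"wz": 0,"jaw": 0.25},
  ],
  squeeze=40,
)

```text
time_s: 0.97
ee_pos: [0.388, -0.2504, 0.2315]
ee_rot: [0.981, 0.192, 0.0, 0.0]
ft_force: [1.2, -0.2, 0.3]
width: 0.0639
grip_force: 0.0
```

move_arm(
  plan=[
    {"tx": 0.0237,"ty": 0.0293,"tz": 0,"wx": 0,"wy": 0,"wz": 0,"jaw": 0.25},
    {"tx": 0.0237,"ty": 0.0293,"tz": 0,"wx": 0,"wy": 0,"wz": 0,"jaw": 0.25},
    {"tx": 0.0237,"ty": 0.0293,"tz": 0,"wx": 0,"wy": 0,"wz": 0,"jaw": 0.25},
    {"tx": 0.0237,"ty": 0.0293,"tz": 0,"wx": 0,"wy": 0,"wz": 0,"jaw": 0.25},
    {"tx": 0.0237,"ty": 0.0293,"tz": 0,"wx": 0,"wy": 0,"wz": -0.025,"jaw": 0.25},
    {"tx": 0,"ty": 0,"tz": -0.03,"wx": 0,"wy": 0,"wz": 0,"jaw": 0.25},
    {"tx": 0,"ty": 0,"tz": -0.03,"wx": 0,"wy": 0,"wz": 0,"jaw": 0.25},
    {"tx": 0,"ty": 0,"tz": -0.03,"wx": 0,"wy": 0,"wz": 0,"jaw": 0.25},
  ],
)

```text
time_s: 1.63
ee_pos: [0.5061, -0.1047, 0.1403]
ee_rot: [0.984, 0.18, 0.0, 0.0]
ft_force: [-0.9, -0.6, -0.3]
width: 0.0642
grip_force: 0.0
```

move_arm(
  plan=[
    {"tx": 0,"ty": 0,"tz": -0.03,"wx": 0,"wy": 0,"wz": 0,"jaw": 0.25},
    {"tx": 0,"ty": 0,"tz": -0.03,"wx": 0,"wy": 0,"wz": 0,"jaw": 0.25},
    {"tx": 0,"ty": 0,"tz": -0.03,"wx": 0,"wy": 0,"wz": 0,"jaw": 0.25},
    {"tx": 0,"ty": 0,"tz": -0.02,"wx": 0,"wy": 0,"wz": 0,"jaw": 0.25},
    {"tx": 0,"ty": 0,"tz": -0.015,"wx": 0,"wy": 0,"wz": 0,"jaw": 0.25},
    {"tx": 0,"ty": 0,"tz": -0.008,"wx": 0,"wy": 0,"wz": 0,"jaw": 0.25},
    {"tx": 0,"ty": 0,"tz": 0,"wx": 0,"wy": 0,"wz": 0,"jaw": 0.25},
    {"tx": 0,"ty": 0,"tz": 0,"wx": 0,"wy": 0,"wz": 0,"jaw": 0.25},
  ],
)

```text
time_s: 2.3
ee_pos: [0.5059, -0.1056, 0.0088]
ee_rot: [0.984, 0.179, 0.0, 0.0]
ft_force: [0.1, 0.2, 0.8]
width: 0.0639
grip_force: 0.0
```

move_arm(
  plan=[
    {"tx": 0,"ty": 0,"tz": 0,"wx": 0,"wy": 0,"wz": 0,"jaw": 0.6},
    {"tx": 0,"ty": 0,"tz": 0,"wx": 0,"wy": 0,"wz": 0,"jaw": 0.6},
    {"tx": 0,"ty": 0,"tz": 0,"wx": 0,"wy": 0,"wz": 0,"jaw": 0.7},
    {"tx": 0,"ty": 0,"tz": 0,"wx": 0,"wy": 0,"wz": 0,"jaw": 0.7},
    {"tx": 0,"ty": 0,"tz": 0,"wx": 0,"wy": 0,"wz": 0,"jaw": 0.7},
    {"tx": 0,"ty": 0,"tz": 0,"wx": 0,"wy": 0,"wz": 0,"jaw": 0.7},
    {"tx": 0,"ty": 0,"tz": 0.005,"wx": 0,"wy": 0,"wz": 0,"jaw": 0.7},
    {"tx": 0,"ty": 0,"tz": 0.01,"wx": 0,"wy": 0,"wz": 0,"jaw": 0.7},
  ],
)

```text
time_s: 2.97
ee_pos: [0.5049, -0.1053, 0.023]
ee_rot: [0.984, 0.179, -0.001, -0.0]
ft_force: [-0.9, -0.1, -0.5]
width: 0.041
grip_force: 40.5
```

move_arm(
  plan=[
    {"tx": 0,"ty": 0,"tz": 0.035,"wx": 0,"wy": 0,"wz": 0,"jaw": 0.7},
    {"tx": 0,"ty": 0,"tz": 0.035,"wx": 0,"wy": 0,"wz": 0,"jaw": 0.7},
    {"tx": 0,"ty": 0,"tz": 0.035,"wx": 0,"wy": 0,"wz": 0,"jaw": 0.7},
    {"tx": 0,"ty": 0,"tz": 0.035,"wx": 0,"wy": 0,"wz": 0,"jaw": 0.7},
    {"tx": 0,"ty": 0,"tz": 0.035,"wx": 0,"wy": 0,"wz": 0,"jaw": 0.7},
    {"tx": -0.0025,"ty": 0.0367,"tz": 0,"wx": 0,"wy": 0,"wz": 0,"jaw": 0.7},
    {"tx": -0.0025,"ty": 0.0367,"tz": 0,"wx": 0,"wy": 0,"wz": 0,"jaw": 0.7},
    {"tx": -0.0025,"ty": 0.0367,"tz": 0,"wx": 0,"wy": 0,"wz": 0,"jaw": 0.7},
  ],
)

```text
time_s: 3.63
ee_pos: [0.498, 0.0055, 0.2]
ee_rot: [0.984, 0.179, 0.001, 0.0]
ft_force: [0.7, 0.2, -1.8]
width: 0.0407
grip_force: 40.7
```

move_arm(
  plan=[
    {"tx": -0.0025,"ty": 0.0367,"tz": 0,"wx": 0,"wy": 0,"wz": 0,"jaw": 0.7},
    {"tx": -0.0025,"ty": 0.0367,"tz": 0,"wx": 0,"wy": 0,"wz": 0,"jaw": 0.7},
    {"tx": -0.0025,"ty": 0.0367,"tz": 0,"wx": 0,"wy": 0,"wz": 0,"jaw": 0.7},
    {"tx": -0.0025,"ty": 0.0367,"tz": 0,"wx": 0,"wy": 0,"wz": 0,"jaw": 0.7},
    {"tx": -0.0025,"ty": 0.0367,"tz": 0,"wx": 0,"wy": 0,"wz": 0,"jaw": 0.7},
    {"tx": -0.0025,"ty": 0.0367,"tz": 0,"wx": 0,"wy": 0,"wz": 0,"jaw": 0.7},
    {"tx": -0.0025,"ty": 0.0367,"tz": 0,"wx": 0,"wy": 0,"wz": 0,"jaw": 0.7},
    {"tx": -0.0025,"ty": 0.0367,"tz": 0,"wx": 0,"wy": 0,"wz": 0,"jaw": 0.7},
  ],
)

```text
time_s: 4.3
ee_pos: [0.4776, 0.3, 0.1993]
ee_rot: [0.984, 0.18, 0.0, -0.0]
ft_force: [0.1, -0.7, 0.4]
width: 0.0404
grip_force: 40.7
```

move_arm(
  plan=[
    {"tx": -0.0025,"ty": 0.0367,"tz": 0,"wx": 0,"wy": 0,"wz": 0,"jaw": 0.7},
    {"tx": -0.0025,"ty": 0.0367,"tz": 0,"wx": 0,"wy": 0,"wz": 0,"jaw": 0.7},
    {"tx": -0.0025,"ty": 0.0367,"tz": 0,"wx": 0,"wy": 0,"wz": 0,"jaw": 0.7},
    {"tx": 0,"ty": 0,"tz": -0.035,"wx": 0,"wy": 0,"wz": 0,"jaw": 0.7},
    {"tx": 0,"ty": 0,"tz": -0.035,"wx": 0,"wy": 0,"wz": 0,"jaw": 0.7},
    {"tx": 0,"ty": 0,"tz": -0.035,"wx": 0,"wy": 0,"wz": 0,"jaw": 0.7},
    {"tx": 0,"ty": 0,"tz": -0.035,"wx": 0,"wy": 0,"wz": 0,"jaw": 0.7},
    {"tx": 0,"ty": 0,"tz": -0.02,"wx": 0,"wy": 0,"wz": 0,"jaw": 0.7},
  ],
)

```text
time_s: 4.97
ee_pos: [0.4689, 0.4071, 0.0344]
ee_rot: [0.984, 0.18, -0.002, 0.001]
ft_force: [-0.0, 0.1, -1.1]
width: 0.0409
grip_force: 40.7
```

move_arm(
  plan=[
    {"tx": 0,"ty": 0,"tz": -0.015,"wx": 0,"wy": 0,"wz": 0,"jaw": 0.7},
    {"tx": 0,"ty": 0,"tz": -0.0085,"wx": 0,"wy": 0,"wz": 0,"jaw": 0.7},
    {"tx": 0,"ty": 0,"tz": 0,"wx": 0,"wy": 0,"wz": 0,"jaw": 0.7},
    {"tx": 0,"ty": 0,"tz": 0,"wx": 0,"wy": 0,"wz": 0,"jaw": 0.25},
    {"tx": 0,"ty": 0,"tz": 0,"wx": 0,"wy": 0,"wz": 0,"jaw": 0.25},
    {"tx": 0,"ty": 0,"tz": 0,"wx": 0,"wy": 0,"wz": 0,"jaw": 0.25},
    {"tx": 0,"ty": 0,"tz": 0,"wx": 0,"wy": 0,"wz": 0,"jaw": 0.25},
    {"tx": 0,"ty": 0,"tz": 0.015,"wx": 0,"wy": 0,"wz": 0,"jaw": 0.25},
  ],
)

```text
time_s: 5.63
ee_pos: [0.4695, 0.4073, 0.0277]
ee_rot: [0.984, 0.179, -0.002, 0.001]
ft_force: [-0.5, -0.6, -0.5]
width: 0.064
grip_force: 0.0
```

move_arm(
  plan=[
    {"tx": 0,"ty": 0,"tz": 0.035,"wx": 0,"wy": 0,"wz": 0,"jaw": 0.25},
    {"tx": 0,"ty": 0,"tz": 0.035,"wx": 0,"wy": 0,"wz": 0,"jaw": 0.25},
    {"tx": 0,"ty": 0,"tz": 0.035,"wx": 0,"wy": 0,"wz": 0,"jaw": 0.25},
    {"tx": 0,"ty": 0,"tz": 0.035,"wx": 0,"wy": 0,"wz": 0,"jaw": 0.25},
    {"tx": 0,"ty": 0,"tz": 0.035,"wx": 0,"wy": 0,"wz": 0,"jaw": 0.25},
    {"tx": 0,"ty": 0,"tz": 0,"wx": 0,"wy": 0,"wz": 0,"jaw": 0.25},
    {"tx": 0,"ty": 0,"tz": 0,"wx": 0,"wy": 0,"wz": 0,"jaw": 0.25},
    {"tx": 0,"ty": 0,"tz": 0,"wx": 0,"wy": 0,"wz": 0,"jaw": 0.25},
  ],
)

```text
time_s: 6.3
ee_pos: [0.4706, 0.4082, 0.2047]
ee_rot: [0.984, 0.179, 0.0, 0.0]
ft_force: [-0.5, -0.1, -1.2]
width: 0.0639
grip_force: 0.0
```

```bash
python3 st.py; python3 - <<'E'
from h import *
c=cam('scene'); P=cloud(c);h=hsv(c)
m=(h[...,1]<90)&(h[...,2]>110)&(abs(P[...,0]-.47)<.08)&(abs(P[...,1]-.409)<.08)&(P[...,2]<.06)
for ce,a,mm in blobs(m,20): print(ce,a,np.median(P[mm],0),P[mm][:,2].max())
E
```

```text
6.3 [0.4706 0.4082 0.2047] phi -1.2100350629645031 zax [ 0.0001 -0.0001 -1.    ] w 0.0638631209754133 0.0 F [-0.5396 -0.0712 -1.1956] [-0.006  -0.0462  0.0177] j [ 0.6553  0.3387  1.1281 -0.0001  1.6747  1.8653]
[379.88439306 146.6300578 ] 173 [0.47877774 0.4077544  0.02145643] 0.02916118213561918
```

move_arm(
  plan=[
    {"tx": 0.00344,"ty": -0.0126,"tz": 0,"wx": 0,"wy": 0,"wz": 0.1183,"jaw": 0.4},
    {"tx": 0.00344,"ty": -0.0126,"tz": 0,"wx": 0,"wy": 0,"wz": 0.1183,"jaw": 0.4},
    {"tx": 0.00344,"ty": -0.0126,"tz": 0,"wx": 0,"wy": 0,"wz": 0.1183,"jaw": 0.4},
    {"tx": 0.00344,"ty": -0.0126,"tz": 0,"wx": 0,"wy": 0,"wz": 0.1183,"jaw": 0.4},
    {"tx": 0.00344,"ty": -0.0126,"tz": 0,"wx": 0,"wy": 0,"wz": 0.1183,"jaw": 0.4},
    {"tx": 0.00344,"ty": -0.0126,"tz": 0,"wx": 0,"wy": 0,"wz": 0.1183,"jaw": 0.4},
    {"tx": 0.00344,"ty": -0.0126,"tz": 0,"wx": 0,"wy": 0,"wz": 0.1183,"jaw": 0.4},
    {"tx": 0.00344,"ty": -0.0126,"tz": 0,"wx": 0,"wy": 0,"wz": 0.1183,"jaw": 0.4},
  ],
)

```text
time_s: 7.02
ee_pos: [0.4977, 0.3065, 0.2028]
ee_rot: [0.792, 0.61, -0.002, -0.0]
ft_force: [0.4, 0.3, 0.1]
width: 0.0511
grip_force: 0.0
```

move_arm(
  plan=[
    {"tx": 0.00344,"ty": -0.0126,"tz": 0,"wx": 0,"wy": 0,"wz": 0.1183,"jaw": 0.4},
    {"tx": 0.00344,"ty": -0.0126,"tz": 0,"wx": 0,"wy": 0,"wz": 0.1183,"jaw": 0.4},
    {"tx": 0.00344,"ty": -0.0126,"tz": 0,"wx": 0,"wy": 0,"wz": 0.1183,"jaw": 0.4},
    {"tx": 0.00344,"ty": -0.0126,"tz": 0,"wx": 0,"wy": 0,"wz": 0.1183,"jaw": 0.4},
    {"tx": 0.00344,"ty": -0.0126,"tz": 0,"wx": 0,"wy": 0,"wz": 0.1183,"jaw": 0.4},
    {"tx": 0.00344,"ty": -0.0126,"tz": 0,"wx": 0,"wy": 0,"wz": 0.1183,"jaw": 0.4},
    {"tx": 0.00344,"ty": -0.0126,"tz": 0,"wx": 0,"wy": 0,"wz": 0.1183,"jaw": 0.4},
    {"tx": 0.00344,"ty": -0.0126,"tz": 0,"wx": 0,"wy": 0,"wz": 0.1183,"jaw": 0.4},
  ],
)

```text
time_s: 7.68
ee_pos: [0.5252, 0.2058, 0.2029]
ee_rot: [0.427, 0.904, -0.001, -0.001]
ft_force: [0.9, 0.1, -0.0]
width: 0.0513
grip_force: 0.0
```

move_arm(
  plan=[
    {"tx": 0.00344,"ty": -0.0126,"tz": 0,"wx": 0,"wy": 0,"wz": 0.1183,"jaw": 0.4},
    {"tx": 0.00344,"ty": -0.0126,"tz": 0,"wx": 0,"wy": 0,"wz": 0.1183,"jaw": 0.4},
    {"tx": 0.00344,"ty": -0.0126,"tz": 0,"wx": 0,"wy": 0,"wz": 0.1183,"jaw": 0.4},
    {"tx": 0.00344,"ty": -0.0126,"tz": 0,"wx": 0,"wy": 0,"wz": 0.1183,"jaw": 0.4},
    {"tx": 0.00344,"ty": -0.0126,"tz": 0,"wx": 0,"wy": 0,"wz": 0.1183,"jaw": 0.4},
    {"tx": 0.00344,"ty": -0.0126,"tz": 0,"wx": 0,"wy": 0,"wz": 0.1183,"jaw": 0.4},
    {"tx": 0.00344,"ty": -0.0126,"tz": 0,"wx": 0,"wy": 0,"wz": 0.1183,"jaw": 0.4},
    {"tx": 0.00344,"ty": -0.0126,"tz": 0,"wx": 0,"wy": 0,"wz": 0.1183,"jaw": 0.4},
  ],
)

```text
time_s: 8.35
ee_pos: [0.5527, 0.1052, 0.2029]
ee_rot: [-0.032, 0.999, -0.0, -0.002]
ft_force: [1.2, -0.0, -0.4]
width: 0.0511
grip_force: 0.0
```

```bash
python3 st.py
```

```text
8.35 [0.5527 0.1052 0.2029] phi 1.635059825673463 zax [-0.0033 -0.0003 -1.    ] w 0.0511048472856729 0.0 F [ 1.1572 -0.0478 -0.4262] [ 0.0286  0.0203 -0.0062] j [ 0.1224  0.1704  1.3297  0.0001  1.6448 -1.5127]
```

move_arm(
  plan=[
    {"tx": 0,"ty": 0,"tz": -0.03,"wx": 0,"wy": 0,"wz": 0,"jaw": 0.4},
    {"tx": 0,"ty": 0,"tz": -0.03,"wx": 0,"wy": 0,"wz": 0,"jaw": 0.4},
    {"tx": 0,"ty": 0,"tz": -0.02,"wx": 0,"wy": 0,"wz": 0,"jaw": 0.4},
    {"tx": 0,"ty": 0,"tz": -0.015,"wx": 0,"wy": 0,"wz": 0,"jaw": 0.4},
    {"tx": 0,"ty": 0,"tz": 0,"wx": 0,"wy": 0,"wz": 0,"jaw": 0.5},
    {"tx": 0,"ty": 0,"tz": 0,"wx": 0,"wy": 0,"wz": 0,"jaw": 0.6},
    {"tx": 0,"ty": 0,"tz": 0,"wx": 0,"wy": 0,"wz": 0,"jaw": 0.7},
    {"tx": 0,"ty": 0,"tz": 0,"wx": 0,"wy": 0,"wz": 0,"jaw": 0.72},
  ],
)

```text
time_s: 9.02
ee_pos: [0.5539, 0.106, 0.1112]
ee_rot: [-0.029, 1.0, 0.0, 0.001]
ft_force: [0.4, 0.1, -0.8]
width: 0.0237
grip_force: 0.0
```

move_arm(
  plan=[
    {"tx": 0,"ty": 0,"tz": 0,"wx": 0,"wy": 0,"wz": 0,"jaw": 0.74},
    {"tx": 0,"ty": 0,"tz": 0,"wx": 0,"wy": 0,"wz": 0,"jaw": 0.76},
    {"tx": 0,"ty": 0,"tz": 0,"wx": 0,"wy": 0,"wz": 0,"jaw": 0.78},
    {"tx": 0,"ty": 0,"tz": 0,"wx": 0,"wy": 0,"wz": 0,"jaw": 0.8},
    {"tx": 0,"ty": 0,"tz": 0,"wx": 0,"wy": 0,"wz": 0,"jaw": 0.85},
    {"tx": 0,"ty": 0,"tz": 0,"wx": 0,"wy": 0,"wz": 0,"jaw": 0.9},
    {"tx": 0,"ty": 0,"tz": 0,"wx": 0,"wy": 0,"wz": 0,"jaw": 0.9},
    {"tx": 0,"ty": 0,"tz": 0,"wx": 0,"wy": 0,"wz": 0,"jaw": 0.9},
  ],
  squeeze=20,
)

```text
time_s: 9.68
ee_pos: [0.5534, 0.1073, 0.1112]
ee_rot: [-0.03, 1.0, 0.001, 0.001]
ft_force: [-2.9, 6.3, 5.0]
width: 0.0171
grip_force: 19.7
```

```bash
python3 st.py
```

```text
9.6833 [0.5534 0.1073 0.1112] phi 1.6302277945649395 zax [ 0.0012  0.0027 -1.    ] w 0.017082861910216605 19.72996160737239 F [-2.8806  6.3251  5.0288] [ 0.9919  0.4864 -0.0477] j [ 0.1248  0.2286  1.449   0.0026  1.4624 -1.5057]
```

move_arm(
  plan=[
    {"tx": 0,"ty": 0.0015,"tz": 0,"wx": 0,"wy": 0,"wz": 0,"jaw": 0.9},
    {"tx": 0,"ty": 0.0015,"tz": 0,"wx": 0,"wy": 0,"wz": 0,"jaw": 0.9},
    {"tx": -0.00023,"ty": 7e-05,"tz": 0,"wx": 0,"wy": 0,"wz": -0.111,"jaw": 0.9},
    {"tx": -0.00023,"ty": 7e-05,"tz": 0,"wx": 0,"wy": 0,"wz": -0.111,"jaw": 0.9},
    {"tx": -0.00023,"ty": 7e-05,"tz": 0,"wx": 0,"wy": 0,"wz": -0.111,"jaw": 0.9},
    {"tx": -0.00023,"ty": 7e-05,"tz": 0,"wx": 0,"wy": 0,"wz": -0.111,"jaw": 0.9},
    {"tx": -0.00023,"ty": 7e-05,"tz": 0,"wx": 0,"wy": 0,"wz": -0.111,"jaw": 0.9},
    {"tx": -0.00023,"ty": 7e-05,"tz": 0,"wx": 0,"wy": 0,"wz": -0.111,"jaw": 0.9},
  ],
  squeeze=30,
)

```text
time_s: 10.35
ee_pos: [0.5523, 0.1085, 0.1113]
ee_rot: [0.302, 0.953, -0.0, 0.001]
ft_force: [-2.2, -1.9, 5.2]
width: 0.0167
grip_force: 30.8
```

```bash
python3 st.py
```

```text
10.35 [0.5523 0.1085 0.1113] phi 0.9571770181967277 zax [ 0.0017 -0.0012 -1.    ] w 0.016692509695477854 30.763643434038386 F [-2.2488 -1.9161  5.1591] [-0.3922  0.2917 -0.0012] j [ 0.1291  0.2265  1.4513 -0.0015  1.4623 -0.8279]
```

move_arm(
  plan=[
    {"tx": -0.00015,"ty": 0.0002,"tz": 0,"wx": 0,"wy": 0,"wz": -0.111,"jaw": 0.9},
    {"tx": -0.00015,"ty": 0.0002,"tz": 0,"wx": 0,"wy": 0,"wz": -0.111,"jaw": 0.9},
    {"tx": -0.00015,"ty": 0.0002,"tz": 0,"wx": 0,"wy": 0,"wz": -0.111,"jaw": 0.9},
    {"tx": -0.00015,"ty": 0.0002,"tz": 0,"wx": 0,"wy": 0,"wz": -0.111,"jaw": 0.9},
    {"tx": -0.00015,"ty": 0.0002,"tz": 0,"wx": 0,"wy": 0,"wz": -0.111,"jaw": 0.9},
    {"tx": -0.00015,"ty": 0.0002,"tz": 0,"wx": 0,"wy": 0,"wz": -0.111,"jaw": 0.9},
    {"tx": 0,"ty": 0,"tz": 0,"wx": 0,"wy": 0,"wz": 0,"jaw": 0.9},
    {"tx": 0,"ty": 0,"tz": 0,"wx": 0,"wy": 0,"wz": 0,"jaw": 0.9},
  ],
)

```text
time_s: 11.02
ee_pos: [0.5519, 0.1099, 0.1113]
ee_rot: [0.593, 0.805, 0.001, 0.002]
ft_force: [0.4, -3.7, 5.5]
width: 0.0166
grip_force: 31.3
```

move_arm(
  plan=[
    {"tx": 0,"ty": 0,"tz": 0,"wx": 0,"wy": 0,"wz": 0,"jaw": 0.9},
    {"tx": 0,"ty": 0,"tz": 0,"wx": 0,"wy": 0,"wz": 0,"jaw": 0.9},
    {"tx": 0,"ty": 0,"tz": 0,"wx": 0,"wy": 0,"wz": 0,"jaw": 0.9},
    {"tx": 0,"ty": 0,"tz": 0,"wx": 0,"wy": 0,"wz": 0,"jaw": 0.9},
    {"tx": 0,"ty": 0,"tz": 0,"wx": 0,"wy": 0,"wz": 0,"jaw": 0.9},
    {"tx": 0,"ty": 0,"tz": 0,"wx": 0,"wy": 0,"wz": 0,"jaw": 0.9},
    {"tx": 0,"ty": 0,"tz": 0,"wx": 0,"wy": 0,"wz": 0,"jaw": 0.9},
    {"tx": 0,"ty": 0,"tz": 0,"wx": 0,"wy": 0,"wz": 0,"jaw": 0.9},
  ],
)

```text
time_s: 11.68
ee_pos: [0.5519, 0.1099, 0.1113]
ee_rot: [0.593, 0.805, 0.001, 0.001]
ft_force: [1.4, -3.0, 6.0]
width: 0.0164
grip_force: 31.4
```

```bash
python3 st.py
```

```text
11.6833 [0.5519 0.1099 0.1113] phi 0.30081400010704085 zax [ 0.0031 -0.0008 -1.    ] w 0.016370939446586828 31.35090140372995 F [ 1.4405 -3.0165  6.0218] [-0.4935 -0.2162  0.0228] j [ 0.1316  0.2251  1.4529 -0.0012  1.4605 -0.1691]
```

move_arm(
  plan=[
    {"tx": 0,"ty": 0,"tz": 0,"wx": 0,"wy": 0,"wz": 0,"jaw": 0.4},
    {"tx": 0,"ty": 0,"tz": 0,"wx": 0,"wy": 0,"wz": 0,"jaw": 0.4},
    {"tx": 0,"ty": 0,"tz": 0,"wx": 0,"wy": 0,"wz": 0,"jaw": 0.4},
    {"tx": 0,"ty": 0,"tz": 0,"wx": 0,"wy": 0,"wz": 0,"jaw": 0.4},
    {"tx": 0,"ty": 0,"tz": 0.03,"wx": 0,"wy": 0,"wz": 0,"jaw": 0.4},
    {"tx": 0,"ty": 0,"tz": 0.035,"wx": 0,"wy": 0,"wz": 0,"jaw": 0.25},
    {"tx": 0,"ty": 0,"tz": 0.035,"wx": 0,"wy": 0,"wz": 0,"jaw": 0.25},
    {"tx": 0,"ty": -0.03,"tz": 0,"wx": 0,"wy": 0,"wz": 0.12,"jaw": 0.25},
  ],
)

```text
time_s: 12.35
ee_pos: [0.5532, 0.084, 0.2181]
ee_rot: [0.544, 0.839, 0.005, 0.004]
ft_force: [1.2, -0.5, 1.2]
width: 0.0643
grip_force: 0.0
```

move_arm(
  plan=[
    {"tx": -0.004,"ty": -0.036,"tz": 0,"wx": 0,"wy": 0,"wz": 0.12,"jaw": 0.25},
    {"tx": -0.004,"ty": -0.036,"tz": 0,"wx": 0,"wy": 0,"wz": 0.12,"jaw": 0.25},
    {"tx": -0.004,"ty": -0.036,"tz": 0,"wx": 0,"wy": 0,"wz": 0.12,"jaw": 0.25},
    {"tx": -0.004,"ty": -0.036,"tz": 0,"wx": 0,"wy": 0,"wz": 0.12,"jaw": 0.25},
    {"tx": -0.005,"ty": -0.036,"tz": 0,"wx": 0,"wy": 0,"wz": 0.12,"jaw": 0.25},
    {"tx": -0.005,"ty": -0.036,"tz": 0,"wx": 0,"wy": 0,"wz": 0.12,"jaw": 0.25},
    {"tx": -0.007,"ty": -0.036,"tz": 0,"wx": 0,"wy": 0,"wz": 0.12,"jaw": 0.25},
    {"tx": -0.007,"ty": -0.036,"tz": 0,"wx": 0,"wy": 0,"wz": 0.116,"jaw": 0.25},
  ],
)

```text
time_s: 13.02
ee_pos: [0.5111, -0.2043, 0.2096]
ee_rot: [0.103, 0.995, 0.0, -0.0]
ft_force: [0.1, -0.1, 0.3]
width: 0.0643
grip_force: 0.0
```

```bash
python3 st.py; python3 - <<'E'
from h import *
c=cam('scene'); save(c,'after_turn.png',(290,190,400,285),6)
E
```

```text
13.0167 [ 0.5111 -0.2043  0.2096] phi 1.3650924590566071 zax [-0.0003  0.0005 -1.    ] w 0.06428461839891167 0.0 F [ 0.1402 -0.1093  0.2698] [-0.0048  0.0267 -0.0113] j [-0.4476  0.1313  1.3596  0.0003  1.6512 -1.8127]
```

View pics/after_turn.png

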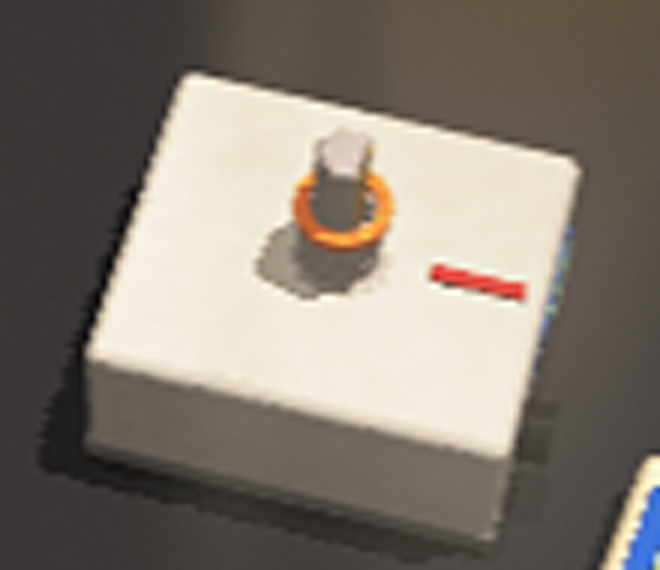

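The flat's brass edge now shows on the right of the shaft, at crop (370,160), facing the red bar at (478,282). Next is the sound collar at top (421,247).

move_arm(
  plan=[
    {"tx": 0,"ty": -0.003,"tz": -0.03,"wx": 0,"wy": 0,"wz": 0,"jaw": 0.25},
    {"tx": 0,"ty": 0,"tz": -0.03,"wx": 0,"wy": 0,"wz": 0,"jaw": 0.25},
    {"tx": 0,"ty": 0,"tz": -0.03,"wx": 0,"wy": 0,"wz": 0,"jaw": 0.25},
    {"tx": 0,"ty": 0,"tz": -0.03,"wx": 0,"wy": 0,"wz": 0,"jaw": 0.25},
    {"tx": 0,"ty": 0,"tz": -0.03,"wx": 0,"wy": 0,"wz": 0,"jaw": 0.25},
    {"tx": 0,"ty": 0,"tz": 0,"wx": 0,"wy": 0,"wz": 0,"jaw": 0.25},
    {"tx": 0,"ty": 0,"tz": 0,"wx": 0,"wy": 0,"wz": 0,"jaw": 0.25},
    {"tx": 0,"ty": 0,"tz": 0,"wx": 0,"wy": 0,"wz": 0,"jaw": 0.25},
  ],
)

```text
time_s: 13.73
ee_pos: [0.5127, -0.2063, 0.0618]
ee_rot: [0.106, 0.994, -0.0, 0.001]
ft_force: [0.4, 0.3, 0.1]
width: 0.0642
grip_force: 0.0
```

```bash
python3 st.py
```

```text
13.7333 [ 0.5127 -0.2063  0.0618] phi 1.358369535590058 zax [ 0.0022 -0.0009 -1.    ] w 0.0641941186169479 0.0 F [0.436  0.2908 0.1288] [-0.0058 -0.0338  0.0005] j [-0.4495  0.2494  1.5289  0.0001  1.3608 -1.8079]
```

move_arm(
  plan=[
    {"tx": -0.0007,"ty": -0.0017,"tz": -0.02,"wx": 0,"wy": 0,"wz": 0.018,"jaw": 0.25},
    {"tx": 0,"ty": 0,"tz": -0.02,"wx": 0,"wy": 0,"wz": 0,"jaw": 0.25},
    {"tx": 0,"ty": 0,"tz": -0.01,"wx": 0,"wy": 0,"wz": 0,"jaw": 0.25},
    {"tx": 0,"ty": 0,"tz": -0.004,"wx": 0,"wy": 0,"wz": 0,"jaw": 0.25},
    {"tx": 0,"ty": 0,"tz": 0,"wx": 0,"wy": 0,"wz": 0,"jaw": 0.25},
    {"tx": 0,"ty": 0,"tz": 0,"wx": 0,"wy": 0,"wz": 0,"jaw": 0.35},
    {"tx": 0,"ty": 0,"tz": 0,"wx": 0,"wy": 0,"wz": 0,"jaw": 0.4},
    {"tx": 0,"ty": 0,"tz": 0,"wx": 0,"wy": 0,"wz": 0,"jaw": 0.42},
  ],
)

```text
time_s: 14.4
ee_pos: [0.5118, -0.208, 0.0071]
ee_rot: [0.097, 0.995, -0.0, 0.001]
ft_force: [-0.4, 0.1, 0.7]
width: 0.0496
grip_force: 0.0
```

move_arm(
  plan=[
    {"tx": 0,"ty": 0,"tz": 0,"wx": 0,"wy": 0,"wz": 0,"jaw": 0.45},
    {"tx": 0,"ty": 0,"tz": 0,"wx": 0,"wy": 0,"wz": 0,"jaw": 0.48},
    {"tx": 0,"ty": 0,"tz": 0,"wx": 0,"wy": 0,"wz": 0,"jaw": 0.51},
    {"tx": 0,"ty": 0,"tz": 0,"wx": 0,"wy": 0,"wz": 0,"jaw": 0.55},
    {"tx": 0,"ty": 0,"tz": 0,"wx": 0,"wy": 0,"wz": 0,"jaw": 0.7},
    {"tx": 0,"ty": 0,"tz": 0,"wx": 0,"wy": 0,"wz": 0,"jaw": 0.7},
    {"tx": 0,"ty": 0,"tz": 0,"wx": 0,"wy": 0,"wz": 0,"jaw": 0.7},
    {"tx": 0,"ty": 0,"tz": 0,"wx": 0,"wy": 0,"wz": 0,"jaw": 0.7},
  ],
  squeeze=50,
)

```text
time_s: 15.07
ee_pos: [0.5114, -0.2079, 0.0066]
ee_rot: [0.097, 0.995, -0.0, 0.0]
ft_force: [-1.8, -0.7, 5.4]
width: 0.0405
grip_force: 51.0
```

```bash
python3 st.py
```

```text
15.0667 [ 0.5114 -0.2079  0.0066] phi 1.3760148602163311 zax [ 0.0009 -0.0004 -1.    ] w 0.04047105769069477 51.03949049022049 F [-1.8224 -0.7111  5.4176] [ 0.0747  0.21   -0.058 ] j [-0.453   0.3214  1.5635  0.      1.2558 -1.8291]
```

move_arm(
  plan=[
    {"tx": 0,"ty": 0,"tz": 0.012,"wx": 0,"wy": 0,"wz": 0,"jaw": 0.7},
    {"tx": 0,"ty": 0,"tz": 0.03,"wx": 0,"wy": 0,"wz": 0,"jaw": 0.7},
    {"tx": 0,"ty": 0,"tz": 0.035,"wx": 0,"wy": 0,"wz": 0,"jaw": 0.7},
    {"tx": 0,"ty": 0,"tz": 0.035,"wx": 0,"wy": 0,"wz": 0,"jaw": 0.7},
    {"tx": 0,"ty": 0,"tz": 0.035,"wx": 0,"wy": 0,"wz": 0,"jaw": 0.7},
    {"tx": 0,"ty": 0,"tz": 0.035,"wx": 0,"wy": 0,"wz": 0,"jaw": 0.7},
    {"tx": 0.0043,"ty": 0.0318,"tz": 0,"wx": 0,"wy": 0,"wz": 0.0495,"jaw": 0.7},
    {"tx": 0.0043,"ty": 0.0318,"tz": 0,"wx": 0,"wy": 0,"wz": 0.0495,"jaw": 0.7},
  ],
)

```text
time_s: 15.73
ee_pos: [0.5204, -0.1447, 0.1913]
ee_rot: [0.048, 0.999, -0.001, 0.003]
ft_force: [0.8, -0.3, -1.8]
width: 0.0405
grip_force: 50.7
```

move_arm(
  plan=[
    {"tx": 0.0043,"ty": 0.0318,"tz": 0,"wx": 0,"wy": 0,"wz": 0.0495,"jaw": 0.7},
    {"tx": 0.0043,"ty": 0.0318,"tz": 0,"wx": 0,"wy": 0,"wz": 0.0495,"jaw": 0.7},
    {"tx": 0.0043,"ty": 0.0318,"tz": 0,"wx": 0,"wy": 0,"wz": 0.0495,"jaw": 0.7},
    {"tx": 0.0043,"ty": 0.0318,"tz": 0,"wx": 0,"wy": 0,"wz": 0.0495,"jaw": 0.7},
    {"tx": 0.0043,"ty": 0.0318,"tz": 0,"wx": 0,"wy": 0,"wz": 0.0495,"jaw": 0.7},
    {"tx": 0.0043,"ty": 0.0318,"tz": 0,"wx": 0,"wy": 0,"wz": 0.0495,"jaw": 0.7},
    {"tx": 0.0043,"ty": 0.0318,"tz": 0,"wx": 0,"wy": 0,"wz": 0.0495,"jaw": 0.7},
    {"tx": 0.0043,"ty": 0.0318,"tz": 0,"wx": 0,"wy": 0,"wz": 0.0495,"jaw": 0.7},
  ],
)

```text
time_s: 16.4
ee_pos: [0.5537, 0.112, 0.1883]
ee_rot: [-0.151, 0.989, 0.0, -0.0]
ft_force: [-0.3, -0.3, -0.3]
width: 0.0408
grip_force: 50.7
```

move_arm(
  plan=[
    {"tx": 0,"ty": 0,"tz": -0.02,"wx": 0,"wy": 0,"wz": 0,"jaw": 0.7},
    {"tx": 0,"ty": 0,"tz": -0.01,"wx": 0,"wy": 0,"wz": 0,"jaw": 0.7},
    {"tx": 0,"ty": 0,"tz": -0.01,"wx": 0,"wy": 0,"wz": 0,"jaw": 0.7},
    {"tx": 0,"ty": 0,"tz": 0,"wx": 0,"wy": 0,"wz": 0,"jaw": 0.7},
    {"tx": 0,"ty": 0,"tz": 0,"wx": 0,"wy": 0,"wz": 0,"jaw": 0.7},
    {"tx": 0,"ty": 0,"tz": 0,"wx": 0,"wy": 0,"wz": 0,"jaw": 0.7},
    {"tx": 0,"ty": 0,"tz": 0,"wx": 0,"wy": 0,"wz": 0,"jaw": 0.7},
    {"tx": 0,"ty": 0,"tz": 0,"wx": 0,"wy": 0,"wz": 0,"jaw": 0.7},
  ],
)

```text
time_s: 17.07
ee_pos: [0.5544, 0.1099, 0.1488]
ee_rot: [-0.149, 0.989, 0.0, 0.001]
ft_force: [0.4, -1.3, -1.0]
width: 0.0407
grip_force: 50.7
```

```bash
python3 st.py; python3 - <<'E'
from h import *
np.set_printoptions(precision=4,suppress=True)
S=cam('scene');T=cam('top');r=[]
for c in(S,T):
    h=hsv(c);P=cloud(c)
    b=(abs(h[...,0]-112)<12)&(h[...,1]>120)&(h[...,2]>50)&(np.hypot(P[...,0]-.588,P[...,1]-.12)<.045)&(P[...,2]>.1)
    for ce,a,m in blobs(b,5): print(ce,a,np.median(P[m],0)); r.append(ce)
if len(r)==2: print(tri(S,r[0],T,r[1]))
save(S,'hover.png',(290,140,410,255),5)
E
```

```text
17.0667 [0.5544 0.1099 0.1488] phi 1.870284725982763 zax [ 0.0015  0.0003 -1.    ] w 0.040707474874777855 50.69935724604875 F [ 0.4056 -1.2685 -0.9785] [ 0.0017  0.0144 -0.0036] j [ 0.1304  0.2033  1.4012  0.0001  1.5356 -1.7399]
[364.9474 209.6842] 19 [0.5865 0.1172 0.1632]
```

View pics/hover.png

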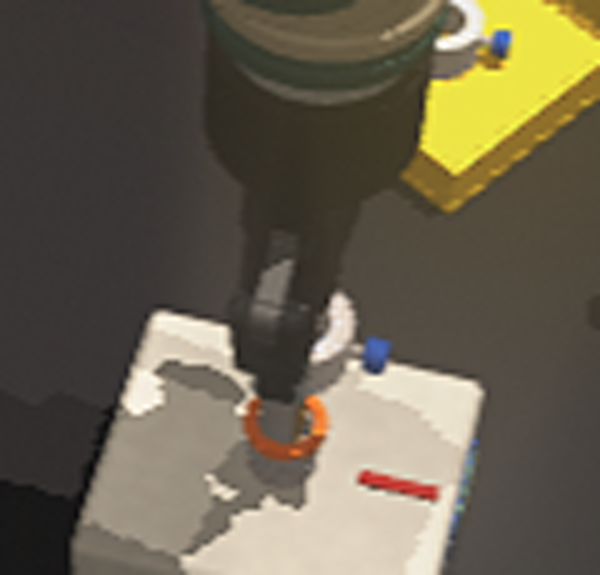

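The collar is held level above the shaft, with its screw at crop (376,353) pointing along the red bar at (398,485). The chipped collar lies in the tray.

move_arm(
  plan=[
    {"tx": 0,"ty": 0,"tz": -0.008,"wx": 0,"wy": 0,"wz": 0,"jaw": 0.7},
    {"tx": 0,"ty": 0,"tz": -0.005,"wx": 0,"wy": 0,"wz": 0,"jaw": 0.7},
    {"tx": 0,"ty": 0,"tz": -0.002,"wx": 0,"wy": 0,"wz": 0,"jaw": 0.7},
    {"tx": 0,"ty": 0,"tz": -0.002,"wx": 0,"wy": 0,"wz": 0,"jaw": 0.7},
    {"tx": 0,"ty": 0,"tz": -0.002,"wx": 0,"wy": 0,"wz": 0,"jaw": 0.7},
    {"tx": 0,"ty": 0,"tz": -0.002,"wx": 0,"wy": 0,"wz": 0,"jaw": 0.7},
    {"tx": 0,"ty": 0,"tz": 0,"wx": 0,"wy": 0,"wz": 0,"jaw": 0.7},
    {"tx": 0,"ty": 0,"tz": 0,"wx": 0,"wy": 0,"wz": 0,"jaw": 0.7},
  ],
)

```text
time_s: 17.83
ee_pos: [0.554, 0.1104, 0.1268]
ee_rot: [-0.15, 0.989, 0.0, -0.0]
ft_force: [0.4, 0.0, -1.9]
width: 0.0405
grip_force: 50.7
```

move_arm(
  plan=[
    {"tx": 0,"ty": 0,"tz": -0.002,"wx": 0,"wy": 0,"wz": 0,"jaw": 0.7},
    {"tx": 0,"ty": 0,"tz": -0.002,"wx": 0,"wy": 0,"wz": 0,"jaw": 0.7},
    {"tx": 0,"ty": 0,"tz": -0.002,"wx": 0,"wy": 0,"wz": 0,"jaw": 0.7},
    {"tx": 0,"ty": 0,"tz": -0.002,"wx": 0,"wy": 0,"wz": 0,"jaw": 0.7},
    {"tx": 0,"ty": 0,"tz": -0.002,"wx": 0,"wy": 0,"wz": 0,"jaw": 0.7},
    {"tx": 0,"ty": 0,"tz": -0.002,"wx": 0,"wy": 0,"wz": 0,"jaw": 0.7},
    {"tx": 0,"ty": 0,"tz": 0,"wx": 0,"wy": 0,"wz": 0,"jaw": 0.7},
    {"tx": 0,"ty": 0,"tz": 0,"wx": 0,"wy": 0,"wz": 0,"jaw": 0.7},
  ],
)

```text
time_s: 18.5
ee_pos: [0.5539, 0.1103, 0.1146]
ee_rot: [-0.15, 0.989, 0.0, -0.0]
ft_force: [-0.3, -0.7, -0.2]
width: 0.0406
grip_force: 50.7
```

move_arm(
  plan=[
    {"tx": 0,"ty": 0,"tz": -0.004,"wx": 0,"wy": 0,"wz": 0,"jaw": 0.7},
    {"tx": 0,"ty": 0,"tz": -0.004,"wx": 0,"wy": 0,"wz": 0,"jaw": 0.7},
    {"tx": 0,"ty": 0,"tz": -0.004,"wx": 0,"wy": 0,"wz": 0,"jaw": 0.7},
    {"tx": 0,"ty": 0,"tz": -0.003,"wx": 0,"wy": 0,"wz": 0,"jaw": 0.7},
    {"tx": 0,"ty": 0,"tz": -0.003,"wx": 0,"wy": 0,"wz": 0,"jaw": 0.7},
    {"tx": 0,"ty": 0,"tz": -0.002,"wx": 0,"wy": 0,"wz": 0,"jaw": 0.7},
    {"tx": 0,"ty": 0,"tz": 0,"wx": 0,"wy": 0,"wz": 0,"jaw": 0.7},
    {"tx": 0,"ty": 0,"tz": 0,"wx": 0,"wy": 0,"wz": 0,"jaw": 0.7},
  ],
)

```text
time_s: 19.17
ee_pos: [0.5541, 0.1104, 0.0951]
ee_rot: [-0.15, 0.989, 0.0, 0.0]
ft_force: [-2.5, -0.6, 3.0]
width: 0.0404
grip_force: 51.1
```

```bash
python3 st.py
```

```text
19.1667 [0.5541 0.1104 0.0951] phi 1.8710810884407187 zax [ 0.0002  0.0002 -1.    ] w 0.040367738940757396 51.13154815044254 F [-2.4691 -0.6423  2.9726] [-0.0075  0.3385 -0.0262] j [ 0.1312  0.2482  1.4596  0.0001  1.4336 -1.7399]
```

move_arm(
  plan=[
    {"tx": 0,"ty": 0,"tz": -0.001,"wx": 0,"wy": 0,"wz": 0,"jaw": 0.7},
    {"tx": 0,"ty": 0,"tz": -0.001,"wx": 0,"wy": 0,"wz": 0,"jaw": 0.7},
    {"tx": 0,"ty": 0,"tz": -0.001,"wx": 0,"wy": 0,"wz": 0,"jaw": 0.7},
    {"tx": 0,"ty": 0,"tz": -0.001,"wx": 0,"wy": 0,"wz": 0,"jaw": 0.7},
    {"tx": 0,"ty": 0,"tz": 0,"wx": 0,"wy": 0,"wz": 0,"jaw": 0.7},
    {"tx": 0,"ty": 0,"tz": 0,"wx": 0,"wy": 0,"wz": 0,"jaw": 0.7},
    {"tx": 0,"ty": 0,"tz": 0,"wx": 0,"wy": 0,"wz": 0,"jaw": 0.7},
    {"tx": 0,"ty": 0,"tz": 0,"wx": 0,"wy": 0,"wz": 0,"jaw": 0.7},
  ],
)

```text
time_s: 19.83
ee_pos: [0.5542, 0.1104, 0.0925]
ee_rot: [-0.15, 0.989, 0.0, 0.0]
ft_force: [-7.2, -0.6, 12.4]
width: 0.0411
grip_force: 52.1
```

```bash
python3 st.py; python3 - <<'E'
from h import *
np.set_printoptions(precision=4,suppress=True)
S=cam('scene')
h=hsv(S);P=cloud(S)
b=(abs(h[...,0]-112)<12)&(h[...,1]>120)&(h[...,2]>50)&(np.hypot(P[...,0]-.588,P[...,1]-.12)<.045)&(P[...,2]>.08)
for ce,a,m in blobs(b,5): print(ce,a,np.median(P[m],0),P[m][:,2].min(),P[m][:,2].max(),onz(S,*ce,.102))
save(S,'final.png',(220,140,420,290),4)
E
```

```text
19.8333 [0.5542 0.1104 0.0925] phi 1.871109519044995 zax [ 0.0008  0.0002 -1.    ] w 0.041088007963273235 52.089244835078716 F [-7.2406 -0.5845 12.3633] [-0.1267  1.187  -0.0361] j [ 0.1312  0.2505  1.4624  0.      1.4278 -1.7399]
[362.4118 225.9412] 17 [0.5857 0.118  0.1067] 0.10093163365133906 0.10995227269433401 [0.5846 0.121  0.102 ]
```

View pics/final.png

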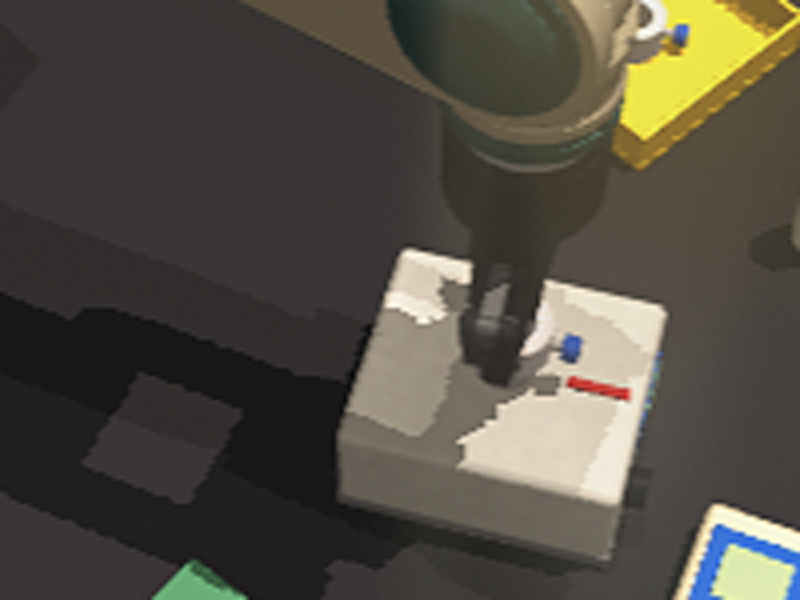

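The collar sits low on the shaft, with its screw at crop (571,348) over the red bar. The screw reads about 102 mm high, so the underside is at about 90 mm and the plate is at its stop. The chipped collar is in the tray at crop (648,20).

```bash
python3 -c "
from workcell import env
print(env.finish_job())"
```

```text
the job is handed in; nothing more can be done
None
```

I handed the job in after about 20 s of robot time: the chipped collar is in the yellow tray, the flat faces the red mark, and a sound collar is gripped and held down on the shaft with the spring plate at its stop; the hand-in returned no verdict.

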